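# Plan board up, dry-bath lid held open

### The job

Get the dry bath ready for the colleague across the bench: take the dotted plan board out of its rack, stand it on the bench and lean it back about 20 degrees against the middle of the far side of the grey drawer box (the side away from the robot), and let go of it. Then lift the lid of the dry bath by the tongue on its far edge and finish while still holding it open, steady, at 60 degrees from closed; the lid falls shut if let go. Leave the bottles, beaker and boxes standing around where they are.

Things in the scene. Friction and masses are not known exactly. Their poses are not given: they have to be found in the camera images.
- board: the plan board: a flat white rigid plastic slab with rows of grey dots on both faces, 8 mm thick (its x), 110 mm wide (its y), 180 mm tall (its z), about 0.19 kg, loose. It starts standing upright in the rack's slot. Origin: centre of its lower edge face; z runs up the board, x is the normal of its face.
- board_top (a point): middle of the board's top edge, 180 mm from its origin along the board's z
- rack: plain steel rack, fixed: base plate 100 x 140 mm, 10 mm thick, with two upright plates (8 mm thick, 130 mm wide, tops 55 mm above the bench) that leave one slot 11.6 mm wide along its y; the board's foot stands in the slot on the base plate, 10 mm above the bench. Origin: centre of its underside.
- rest: the grey drawer box, fixed and solid: 60 mm deep (x), 150 mm wide (y), 100 mm tall, small white drawers on the side towards the robot, plain far side. Origin: centre of its underside; its x points away from the robot, so the far side to lean on is the plane x = +30 mm, up to 100 mm high.
- bath: the dry bath: fixed white box, 160 mm deep (x), 200 mm wide (y), 90 mm tall without the lid, an aluminium block with wells inside. Origin: centre of its underside; its x points away from the robot. A grey lid covers it.
- lid (a joint): angle of the dry bath's lid in rad: 0 closed, growing as the lid's far edge is lifted up and back towards the robot; stops at 1.9. The hinge lies along the bath's y on its upper edge nearest the robot and is almost free of friction: the lid, a slab 160 x 200 x 20 mm of 0.3 to 0.6 kg, falls shut when let go. The hinge has springy end play along its pin: it gives up to 6 mm sideways (about 0.8 N per mm), then stops hard.
- lid_hinge (a point): middle of the lid's hinge line: 80 mm from the bath's centre towards the robot, 90 mm above the bench
- lid_handle (a point): grip point in the lid's steel tongue, which sticks out level from the middle of the lid's far edge: 60 mm long beyond the edge, 24 mm wide (along the hinge direction), 14 mm thick. The point lies mid-width and mid-thickness, 40 mm out from the lid's edge, 200 mm from the hinge and 9 mm above the lid's underside; it moves with the lid. There is free air under the tongue, 92 mm down to the bench when shut.
- vial_a: bystander, loose, to be left alone: a small clear capped vial, 28 mm across, 55 mm tall. Origin: centre of its underside.
- vial_b: bystander, loose, to be left alone: a small amber capped vial, 28 mm across, 55 mm tall. Origin: centre of its underside.
- jar: bystander, loose, to be left alone: a white screw-top jar, 64 mm across, 90 mm tall. Origin: centre of its underside.
- beaker: bystander, loose, to be left alone: an open glass beaker, 70 mm across, 90 mm tall. Origin: centre of its underside.
- tip_box: bystander, loose, to be left alone: a plain closed box, 80 x 120 x 55 mm tall. Origin: centre of its underside.
There are look-alikes about, which are no part of the job. There is more than one size of the board; the one meant has the size given above.

How it is judged:
By the outcome, as a careful person would: the job done as asked, in the order asked, and still so for the second after the job is handed in, while the arm keeps its last pose, push and grip.
It also fails if it takes over 58 s, if anything falls off the work surface, if the arm or the gripper's body presses on something with over 40 N, if the wrist force passes 120 N, or if a joint passes its speed limit or range.

### The arm

A 6-joint arm with a two-finger parallel gripper is mounted at the origin on the work surface. World frame = base frame: x ahead of the robot, y to its left, z up, the work surface at z = 0. Lengths are in m, angles in rad, forces in N, time in s.
With the tool pointing down it reaches from about 0.35 to 0.975 m from the base axis. Payload 4.9 kg.
Tool frame: the origin (TCP) lies midway between the tips of the shut fingers; the grasp point (between the pads) lies 19 mm behind it; z points along the fingers, y is the direction in which the jaws open and shut (so a half turn about z gives the same grasp; the last joint's range is limited). The gripper opens to 85 mm and grips with 20 to 120 N. Pads are 22 mm wide; open, the fingers measure 114 mm over their backs; the gripper's body (76 mm by 85 mm) begins 54 mm behind the grasp point. The pads swing forward as they close: fully open they stand 13 mm farther back than shut.
Start: joints at [-1.28, 0.053, 1.613, -0, 1.476, -0.119], TCP at [0.249, -0.573, 0.231] pointing down, gripper open.
Joint ranges: [-3.01, 3.01], [-1.01, 2.22], [0.06, 2.58], [-1.02, 4.17], [0.09, 2.62], [-3.14, 3.14]. Speed limits (rad/s): [2.57, 2.57, 3.14, 3.14, 3.14, 3.14].

### API

Orientations are given as a rotation vector (axis times angle).
In Python, from station import ctrl gives the robot as it stands.
- The arm moves only by the tool play_rows, never from a script. Its argument "motion" is a list that holds one entry, the list of rows, each a list of 7 numbers: the closure, from -1 (fully open) to 1 (shut), then the shift along the tool's x, y, z in cm, then the turn, a rotation vector about the tool's x, y, z in degrees. A call has 1 to 20 rows; each row is the pose to reach, as a shift and turn from the pose measured when the call began, along the tool's axes at that moment; what a row does not reach only later rows make up. A row lasts 1/8 s, in which the tool goes at most 62.5 mm and 10.7 degrees, less where a joint would pass 70% of its speed; a pose out of reach is approached as far as the arm can. A call with a gripper value outside its range is refused whole. The fingers move at their own pace and stop on an object; "newtons" is the grip in N (left out, the last holds). Time passes only in rows, so rows that repeat a pose let the fingers close. It gives the time, the measured TCP pose, the force and the opening at its end, in the units of the state.
- ctrl.get_obs(): the state, without advancing time (a new reading comes with each control period).
- ctrl.get_image(name): name is "scene" or "top" or "wrist"; returns a dict with "color" (384x512x3 uint8, red, green, blue), "mtx" (3x3 intrinsics, pixels), "T" (4x4, takes a point from camera to world coordinates). Camera axes: x right, y up, looking along -z (the intrinsics and any distortion apply to the point x, -y, -z); pixel columns grow to the right and rows downward; lengths in m; the calibration is good to about 2 mm. The wrist camera is an equidistant fisheye: a pixel r from the principal point sees the ray r / f radians off the axis. A picture is of the moment at which its call begins. There is no depth.
- ctrl.finish_job(): hands the job in, once; it reports no verdict.
The state is a dict: "t": time; "q": joint angles; "dq": joint speeds; "effort": joint torques, N m; "tool_pos": TCP position; "tool_rot": TCP orientation; "contact_force": force on the tool from outside, world axes, zero at the start; "wrist_torque": the same for the moment, N m; "opening": finger opening in m.
Only numpy, scipy, OpenCV 4.12 (cv2) and the standard library are available. Lean on these libraries where they do the work, as an engineer would, in place of code of your own. Each camera call takes 0.05 s, during which the arm holds its last target.

## Working session

There is one attempt and no reset: what is moved stays moved. The work goes in short steps, Python scripts to look and compute and a tool call to move; the robot and the scene stay as the last step left them, time stands still between calls to the robot, and variables do not carry over. Pictures are saved under pics/ and viewed, and the job is handed in when it is done.

Besides the shell and the picture viewer there is one more tool, called after ">>>" in YAML: its name, and indented under it one key for each argument. play_rows: Moves the arm, as the interface text tells. Its arguments: {"type":"object","properties":{"motion":{"type":"array"},"newtons":{"type":"number"}},"required":["motion"]}

```bash
ls; mkdir -p pics
python3 - <<'E'
from station import ctrl
import cv2
print(ctrl.get_obs())
for n in ["scene","top","wrist"]:
    im=ctrl.get_image(n); cv2.imwrite(f"pics/{n}0.png",im["color"][:,:,::-1]); print(n,im["mtx"].tolist(),im["T"].round(4).tolist())
    print([k for k in im])
E
```

```text
pics
{'t': 0.0, 'q': array([-1.28002366e+00,  5.33090900e-02,  1.61430370e+00,  6.83751486e-06,
        1.47599312e+00, -1.19042387e-01]), 'dq': array([ 1.16793932e-03,  2.43365993e-05, -1.03289019e-03,  2.21614935e-04,
        2.23933813e-03, -1.83159991e-03]), 'effort': array([ 1.63628611e-03, -3.93694961e+01, -3.70170772e+01, -2.06669046e-05,
        7.14053720e-03,  4.83398452e-06]), 'tool_pos': array([ 0.24882228, -0.57265345,  0.23008684]), 'tool_rot': array([-3.07390567e+00, -6.38831389e-01,  2.60390279e-04]), 'contact_force': array([-0.01925039, -0.15614103, -0.56759973]), 'wrist_torque': array([0.00265209, 0.03308654, 0.02020421]), 'opening': 0.08555639888181836}
scene [[363.5965318198307, 0.0, 257.4013380728058], [0.0, 363.5965318198307, 188.62385934423756], [0.0, 0.0, 1.0]] [[-0.8207, -0.3393, 0.4597, 0.9779], [0.5714, -0.4895, 0.6587, 0.6105], [0.0015, 0.8033, 0.5956, 0.6667], [0.0, 0.0, 0.0, 1.0]]
['color', 'mtx', 'T']
top [[356.97080461114734, 0.0, 256.93444393892497], [0.0, 356.97080461114734, 195.5280758479754], [0.0, 0.0, 1.0]] [[-0.0055, 0.9856, -0.1691, 0.4106], [-0.9997, -0.0016, 0.0232, -0.0026], [0.0226, 0.1691, 0.9853, 0.9869], [0.0, 0.0, 0.0, 1.0]]
['color', 'mtx', 'T']
wrist [[297.3186396354542, 0.0, 258.365482215373], [0.0, 297.3186396354542, 187.82770653137513], [0.0, 0.0, 1.0]] [[0.3976, 0.8666, 0.3015, 0.327], [-0.9175, 0.3762, 0.1289, -0.5398], [-0.0017, -0.3279, 0.9447, 0.3735], [0.0, 0.0, 0.0, 1.0]]
['color', 'mtx', 'T']
```

View pics/scene0.png

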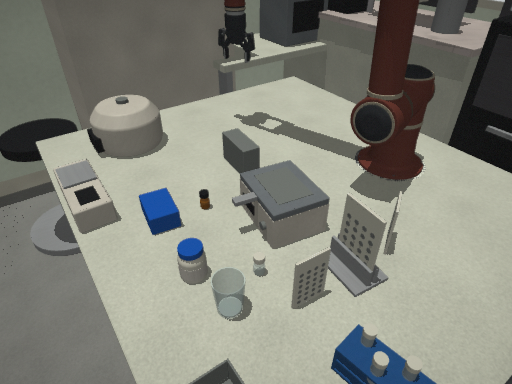

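View pics/top0.png

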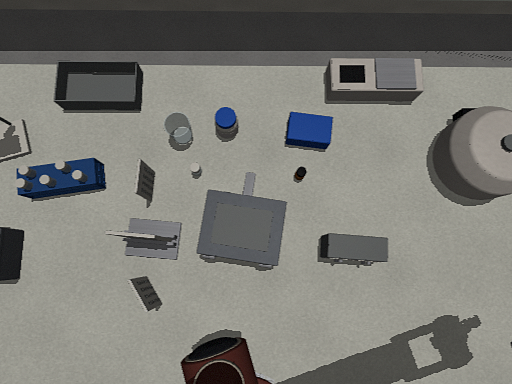

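View pics/wrist0.png

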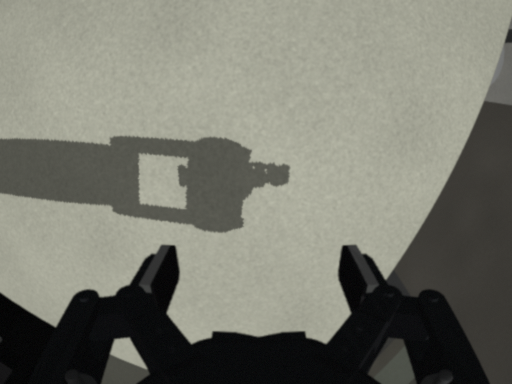

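The scene view shows three dotted slabs. The one standing in the steel rack is at scene (360,232) / top (140,236). The two look-alikes are leaning slabs outside it, at scene (310,278) / top (145,182) and scene (397,222) / top (146,293). The grey drawer box is at top (353,248). The bath's tongue is at top (250,183). I'll check the choice in close crops.

```bash
cat > h.py <<'E'
import numpy as np, cv2
from scipy.spatial.transform import Rotation as R
from station import ctrl
def ray(im,u,v):
    K=im["mtx"];T=im["T"]
    d=np.array([(u-K[0,2])/K[0,0],-(v-K[1,2])/K[1,1],-1.0])
    d=T[:3,:3]@d; return T[:3,3],d/np.linalg.norm(d)
def onz(im,u,v,z):
    o,d=ray(im,u,v); return (o+d*(z-o[2])/d[2])
def tri(im1,p1,im2,p2):
    o1,d1=ray(im1,*p1);o2,d2=ray(im2,*p2)
    A=np.stack([d1,-d2],1);s=np.linalg.lstsq(A,o2-o1,rcond=None)[0]
    a=o1+d1*s[0];b=o2+d2*s[1];return (a+b)/2,np.linalg.norm(a-b)
def proj(im,p):
    T=im["T"];c=T[:3,:3].T@(np.asarray(p)-T[:3,3]);K=im["mtx"]
    return np.array([K[0,2]+K[0,0]*c[0]/-c[2],K[1,2]-K[1,1]*c[1]/-c[2]])
def crop(im,x0,y0,w,h,s,name):
    c=im["color"][y0:y0+h,x0:x0+w,::-1]; cv2.imwrite(name,cv2.resize(c,None,fx=s,fy=s,interpolation=cv2.INTER_CUBIC))
def rel(P,Rm):
    o=ctrl.get_obs();R0=R.from_rotvec(o["tool_rot"])
    return R0.inv().apply(np.asarray(P)-o["tool_pos"])*100,(R0.inv()*Rm).as_rotvec(degrees=True)
E
python3 - <<'E'
from h import *
import pickle
s=ctrl.get_image("scene");t=ctrl.get_image("top");pickle.dump((s,t),open("im0.pkl","wb"))
crop(s,280,180,130,120,6,"pics/s1.png");crop(t,90,150,210,130,3.8,"pics/t1.png")
crop(t,280,210,130,70,6,"pics/t2.png");crop(s,180,110,160,140,4.2,"pics/s2.png")
E
```

```text
(no output)
```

View pics/s1.png

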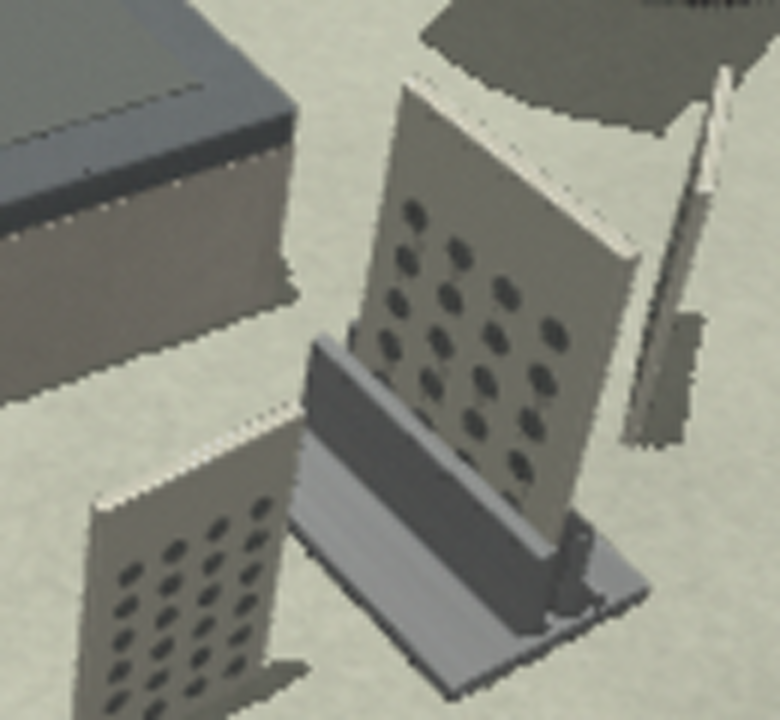

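View pics/t1.png

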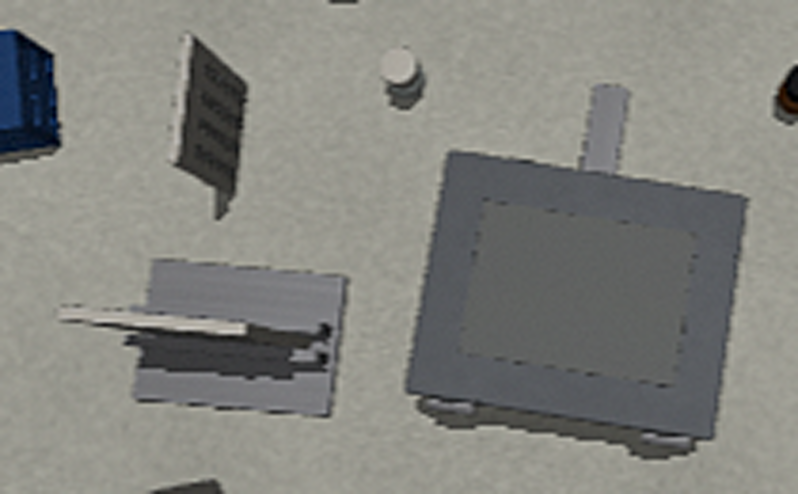

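View pics/t2.png

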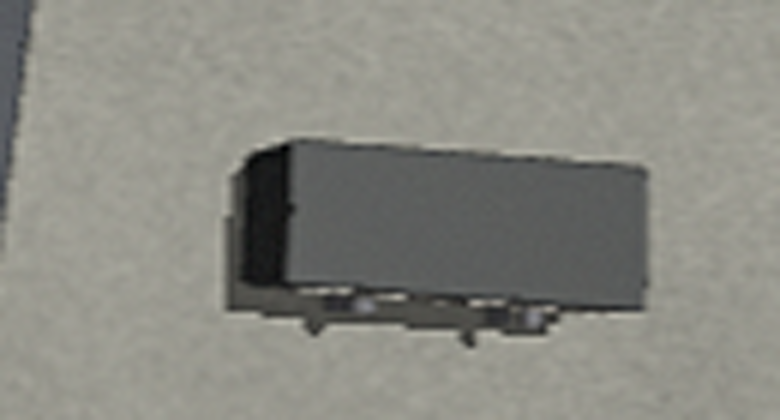

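View pics/s2.png

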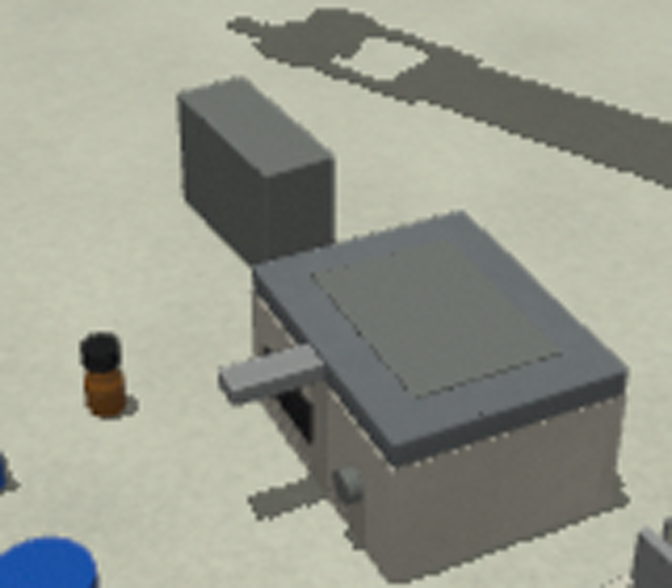

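Run:
```python
from h import *
import pickle
s,t=pickle.load(open("im0.pkl","rb"))
T1=lambda a,b:(90+a/3.8-.37,150+b/3.8-.37)
T2=lambda a,b:(280+a/6-.4,210+b/6-.4)
S1=lambda a,b:(280+a/6-.4,180+b/6-.4)
S2=lambda a,b:(180+a/4.2-.38,110+b/4.2-.38)
np.set_printoptions(precision=4,suppress=True)
def rep(n,ps):
    ps=np.array(ps);print(n);print(ps);print(' mean',ps.mean(0),'edges',[round(float(np.linalg.norm(ps[i]-ps[i-1])),4) for i in range(len(ps))])
rep("rest top",[onz(t,*T2(*p),.1) for p in [(293,142),(648,165),(645,308),(287,286)]])
rep("rest scene",[onz(s,*S2(*p),.1) for p in [(180,95),(240,78),(334,157),(266,177)]])
rep("lid top",[onz(t,*T1(*p),.11) for p in [(447,152),(748,198),(712,437),(407,392)]])
rep("lid scene",[onz(s,*S2(*p),.11) for p in [(255,268),(462,212),(626,370),(396,447)]])
rep("tongue end top",[onz(t,*T1(*p),.106) for p in [(594,86),(630,88)]])
rep("tongue scene",[onz(s,*S2(*p),.106) for p in [(220,380),(231,392)]])
rep("rack top",[onz(t,*T1(*p),.01) for p in [(150,259),(348,275),(332,416),(133,400)]])
rep("board top",[onz(t,*T1(*p),.19) for p in [(58,313),(246,328)]])
rep("board top scene",[onz(s,*S1(*p),.19) for p in [(405,82),(637,255)]])
for a,b in [((58,313),(637,255)),((246,328),(405,82))]: print(tri(t,T1(*a),s,S1(*b)))
rep("lookalike1",[onz(s,*S1(*p),.14) for p in [(97,505),(300,408)]])
```

```text
rest top
[[ 0.4672 -0.2008  0.1   ]
 [ 0.4571 -0.3486  0.1   ]
 [ 0.3987 -0.3434  0.1   ]
 [ 0.4084 -0.196   0.1   ]]
 mean [ 0.4329 -0.2722  0.1   ] edges [0.059, 0.1482, 0.0586, 0.1477]
rest scene
[[ 0.4566 -0.339   0.1   ]
 [ 0.4023 -0.3367  0.1   ]
 [ 0.4126 -0.1906  0.1   ]
 [ 0.4694 -0.1951  0.1   ]]
 mean [ 0.4352 -0.2654  0.1   ] edges [0.1445, 0.0544, 0.1464, 0.057]
lid top
[[ 0.5762  0.1006  0.11  ]
 [ 0.5453 -0.0967  0.11  ]
 [ 0.3916 -0.0707  0.11  ]
 [ 0.4209  0.1231  0.11  ]]
 mean [0.4835 0.0141 0.11  ] edges [0.1569, 0.1997, 0.1558, 0.1961]
lid scene
[[ 0.5468 -0.0887  0.11  ]
 [ 0.3934 -0.0654  0.11  ]
 [ 0.4243  0.127   0.11  ]
 [ 0.578   0.1049  0.11  ]]
 mean [0.4856 0.0194 0.11  ] edges [0.1961, 0.1551, 0.1949, 0.1553]
tongue end top
[[ 0.6216  0.0042  0.106 ]
 [ 0.6202 -0.0198  0.106 ]]
 mean [ 0.6209 -0.0078  0.106 ] edges [0.024, 0.024]
tongue scene
[[ 0.6243 -0.0063  0.106 ]
 [ 0.625   0.007   0.106 ]]
 mean [0.6247 0.0004 0.106 ] edges [0.0133, 0.0133]
rack top
[[0.5172 0.3234 0.01  ]
 [0.5053 0.1816 0.01  ]
 [0.4056 0.1898 0.01  ]
 [0.4175 0.3298 0.01  ]]
 mean [0.4614 0.2561 0.01  ] edges [0.1, 0.1422, 0.1, 0.1405]
board top
[[0.4663 0.3146 0.19  ]
 [0.4572 0.2057 0.19  ]]
 mean [0.4617 0.2602 0.19  ] edges [0.1092, 0.1092]
board top scene
[[0.46   0.2078 0.19  ]
 [0.4662 0.317  0.19  ]]
 mean [0.4631 0.2624 0.19  ] edges [0.1094, 0.1094]
(array([0.4658, 0.3158, 0.1889]), np.float64(0.0017995202172342536))
(array([0.4575, 0.2061, 0.1878]), np.float64(0.0005290205031000068))
lookalike1
[[0.6486 0.2665 0.14  ]
 [0.5659 0.2723 0.14  ]]
 mean [0.6072 0.2694 0.14  ] edges [0.0829, 0.0829]
```

The board standing in the rack measures 109 mm wide with its top at z 0.19, which fits the 110 x 180 mm board. The look-alike at scene (310,278) is about 83 mm wide. So the rack board is the one. Next I'll work out the hover over it.

```bash
cat >> h.py <<'E'
np.set_printoptions(precision=3,suppress=True)
def frame(z,y):  # tool z dir, y hint
    z=np.array(z,float);z/=np.linalg.norm(z);y=np.array(y,float);y-=z*(y@z);y/=np.linalg.norm(y)
    return R.from_matrix(np.stack([np.cross(y,z),y,z],1))
d=np.deg2rad
E
python3 - <<'E'
from h import *
yaw=d(-4.7)
Rm=frame([0,0,-1],[np.cos(yaw),np.sin(yaw),0])
for z in(.27,):print(rel([.4622,.2612,z],Rm))
E
```

```text
(array([ 52.796, -68.015,  -3.853]), array([ -0.049,  -0.038, -61.821]))
```

>>> play_rows:
  motion:
    - [[-1,52.8,-68,-3.9,0,0,-61.8],[-1,52.8,-68,-3.9,0,0,-61.8],[-1,52.8,-68,-3.9,0,0,-61.8],[-1,52.8,-68,-3.9,0,0,-61.8],[-1,52.8,-68,-3.9,0,0,-61.8],[-1,52.8,-68,-3.9,0,0,-61.8],[-1,52.8,-68,-3.9,0,0,-61.8],[-1,52.8,-68,-3.9,0,0,-61.8],[-1,52.8,-68,-3.9,0,0,-61.8],[-1,52.8,-68,-3.9,0,0,-61.8],[-1,52.8,-68,-3.9,0,0,-61.8],[-1,52.8,-68,-3.9,0,0,-61.8],[-1,52.8,-68,-3.9,0,0,-61.8],[-1,52.8,-68,-3.9,0,0,-61.8],[-1,52.8,-68,-3.9,0,0,-61.8],[-1,52.8,-68,-3.9,0,0,-61.8],[-1,52.8,-68,-3.9,0,0,-61.8]]
  newtons: 60

```text
t: 2.38
tool_pos: [0.4622, 0.26, 0.2705]
tool_rot: [-2.312, -2.126, -0.001]
contact_force: [-0.1, -0.5, 0.3]
opening: 0.0854
```

Run:
```python
from h import *
w=ctrl.get_image("wrist");cv2.imwrite("pics/w1.png",w["color"][:,:,::-1])
o=ctrl.get_obs();print(o["q"],o["tool_pos"])
yaw=d(-4.7);Rm=frame([0,0,-1],[np.cos(yaw),np.sin(yaw),0])
print(rel([.4622,.2612,.146],Rm))
# wrist fisheye projection of board top corners
def wp(p):
    T=w["T"];c=T[:3,:3].T@(np.array(p)-T[:3,3]);c=np.array([c[0],-c[1],-c[2]]);K=w["mtx"]
    th=np.arctan2(np.hypot(c[0],c[1]),c[2]);u=c[:2]/np.hypot(c[0],c[1])
    return K[:2,2]+K[0,0]*th*u
a=np.array([np.cos(yaw),np.sin(yaw),0]);b=np.array([-a[1],a[0],0])
for sy in(-1,1):
  for sx in (-1,1):print(sx,sy,wp(np.array([.4622,.2612,.19])+a*.004*sx+b*.055*sy))
```

```text
[ 0.372 -0.196  1.784  0.001  1.553  0.456] [0.462 0.26  0.271]
(array([ 0.107, -0.015, 12.455]), array([-0.005, -0.053, -0.114]))
-1 -1 [253.468 252.777]
1 -1 [262.59  252.758]
-1 1 [252.272 125.46 ]
1 1 [262.896 125.428]
```

View pics/w1.png

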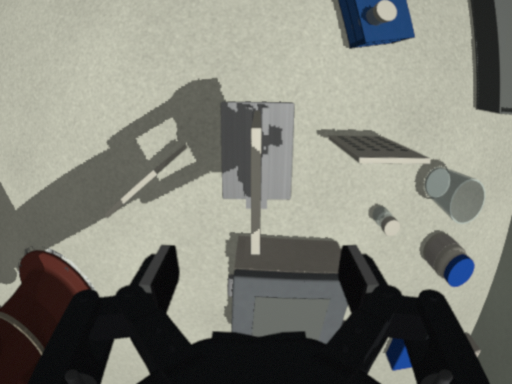

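The wrist view shows the board's top edge running from (257,127) to (255,253), within 2 px of the prediction. Going down and gripping.

>>> play_rows:
  motion:
    - [[-1,0.1,-0.1,6,0,0,0],[-1,0.1,-0.1,11,0,0,0],[-1,0.1,-0.1,12.4,0,0,0],[-1,0.1,-0.1,12.4,0,0,0],[1,0.1,-0.1,12.4,0,0,0],[1,0.1,-0.1,12.4,0,0,0],[1,0.1,-0.1,12.4,0,0,0],[1,0.1,-0.1,12.4,0,0,0],[1,0.1,-0.1,12.4,0,0,0],[1,0.1,-0.1,12.4,0,0,0]]
  newtons: 60

```text
t: 3.68
tool_pos: [0.4615, 0.2614, 0.147]
tool_rot: [-2.312, -2.126, -0.002]
contact_force: [-0.4, 0.5, 3.2]
opening: 0.0072
```

>>> play_rows:
  motion:
    - [[1,0,0,-3,0,0,0],[1,0,0,-6,0,0,0],[1,0,0,-10,0,0,0],[1,0,0,-15,0,0,0],[1,0,0,-16,0,0,0],[1,0,0,-16,0,0,0]]

```text
t: 4.42
tool_pos: [0.4614, 0.2611, 0.3062]
tool_rot: [-2.312, -2.126, -0.001]
contact_force: [0.3, 0.9, -3.5]
opening: 0.0073
```

Run:
```python
from h import *
s=ctrl.get_image("scene");crop(s,256,80,256,240,2.5,"pics/s3.png")
w=ctrl.get_image("wrist");cv2.imwrite("pics/w3.png",w["color"][:,:,::-1])
o=ctrl.get_obs();print(o)
print(rel([0,0,0],frame([0,0,-1],[1,0,0])))
yaw=d(-4.0);c,sn=np.cos(yaw),np.sin(yaw)
C=np.array([.4338,-.2695,0])
def restp(x,y,z):return C+np.array([c*x-sn*y,sn*x+c*y,z])
def tool(tilt):
    a=np.array([c,sn,0]);return frame(np.sin(tilt)*a+[0,0,-np.cos(tilt)],np.cos(tilt)*a)
dz=o["tool_pos"][2]
print("A",rel(restp(.06,0,.31),tool(d(20))))
```

```text
{'t': 4.525, 'q': array([ 0.374, -0.208,  1.74 ,  0.001,  1.614,  0.458]), 'dq': array([ 0.001,  0.006,  0.009,  0.   ,  0.003, -0.001]), 'effort': array([  0.016, -31.121, -40.514,   0.002,  -0.008,  -0.   ]), 'tool_pos': array([0.461, 0.261, 0.304]), 'tool_rot': array([-2.311, -2.125,  0.005]), 'contact_force': array([ 0.045,  0.63 , -1.847]), 'wrist_torque': array([ 0.023,  0.034, -0.038]), 'opening': 0.007022965368529354}
(array([-29.824, -43.583,  30.588]), array([-0.224,  0.034, -4.812]))
A (array([-52.978,   7.784,  -0.594]), array([-20.222,   0.183,  -0.797]))
```

View pics/s3.png

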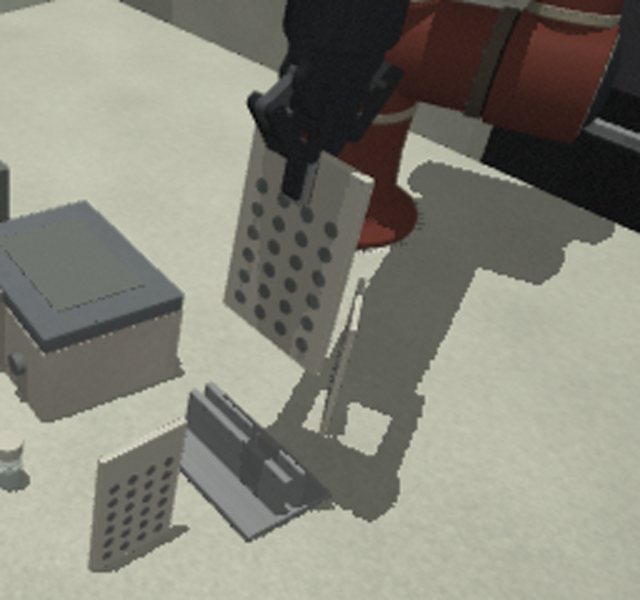

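View pics/w3.png

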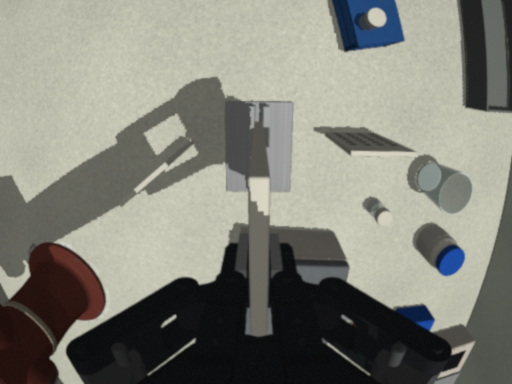

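Scene and wrist views both show the board hanging straight in the gripper and clear of the rack. Carrying it over to the drawer box.

>>> play_rows:
  motion:
    - [[1,-3,0.4,-1,0,0,0],[1,-8,1.2,-1,0,0,0],[1,-14,2,-1,0,0,0],[1,-20,2.9,-1,0,0,0],[1,-26,3.8,-1,-5,0,0],[1,-32,4.7,-1,-10,0,0],[1,-38,5.6,-1,-15,0,-0.8],[1,-44,6.4,-1,-20.2,0,-0.8],[1,-49,7.3,-1,-20.2,0.2,-0.8],[1,-52,7.8,-1,-20.2,0.2,-0.8],[1,-53,7.8,-0.6,-20.2,0.2,-0.8],[1,-53,7.8,-0.6,-20.2,0.2,-0.8],[1,-53,7.8,-0.6,-20.2,0.2,-0.8],[1,-53,7.8,-0.6,-20.2,0.2,-0.8]]

```text
t: 6.28
tool_pos: [0.494, -0.2728, 0.3102]
tool_rot: [2.095, 1.957, 0.345]
contact_force: [0.7, 0.4, -1.9]
opening: 0.0074
```

Run:
```python
from h import *
import pickle
s=ctrl.get_image("scene");w=ctrl.get_image("wrist");t=ctrl.get_image("top");pickle.dump((s,w,t),open("im1.pkl","wb"))
crop(s,130,30,220,220,2.7,"pics/s4.png")
cv2.imwrite("pics/w4.png",w["color"][:,:,::-1]);crop(t,270,150,180,130,4,"pics/t4.png")
print(ctrl.get_obs())
```

```text
{'t': 6.425, 'q': array([-0.745, -0.334,  1.859,  0.221,  1.345, -0.696]), 'dq': array([-0.006,  0.005, -0.002, -0.001, -0.002,  0.   ]), 'effort': array([  0.03 , -25.606, -40.303,   0.829,  -1.017,   0.   ]), 'tool_pos': array([ 0.494, -0.273,  0.31 ]), 'tool_rot': array([2.095, 1.956, 0.345]), 'contact_force': array([-0.096, -0.009, -1.143]), 'wrist_torque': array([-0.031,  0.321, -0.006]), 'opening': 0.007506424893293243}
```

View pics/s4.png

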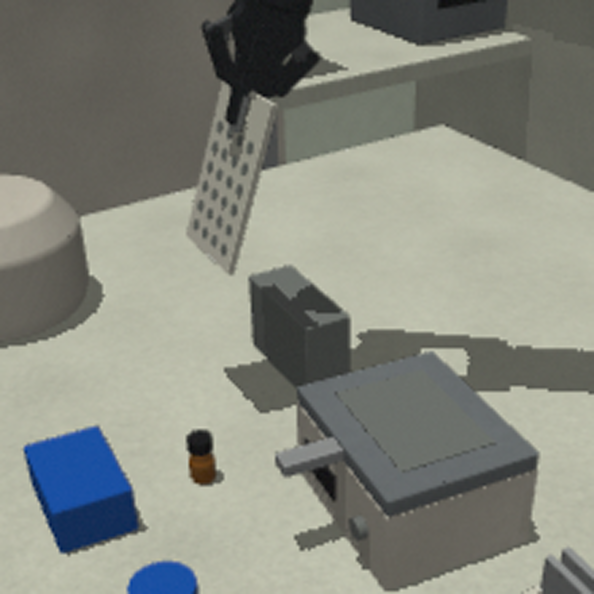

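View pics/w4.png

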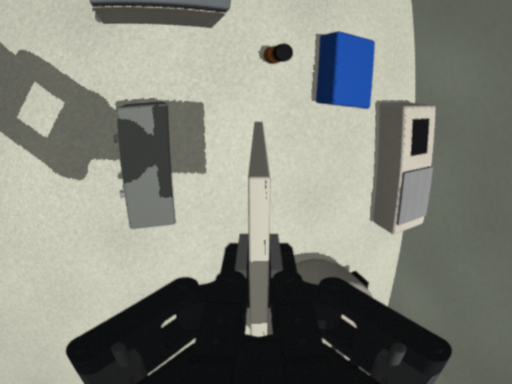

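View pics/t4.png

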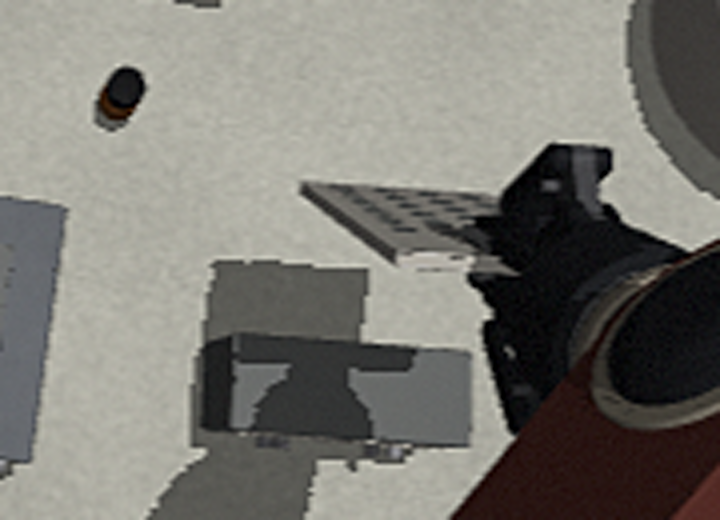

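The views show the board held at 20° off the box's far side. The wrist view has the box-top corners at about (118,107), (166,101), (175,222) and (131,228). I'll use them as a third estimate of the box's pose.

```bash
cat >> h.py <<'E'
def wz(w,u,v,z):
    K=w["mtx"];T=w["T"];p=np.array([u-K[0,2],v-K[1,2]]);r=np.hypot(*p);th=r/K[0,0]
    c=np.array([np.sin(th)*p[0]/r,-np.sin(th)*p[1]/r,-np.cos(th)]);dd=T[:3,:3]@c;o=T[:3,3]
    return o+dd*(z-o[2])/dd[2]
E
python3 - <<'E'
from h import *
import pickle
s,w,t=pickle.load(open("im1.pkl","rb"))
crop(w,100,85,90,155,3.8,"pics/w4c.png")
P=np.array([wz(w,*p,.1) for p in [(118,107),(166,101),(175,222),(131,228)]]);print(P,P.mean(0))
print(np.linalg.norm(P-np.roll(P,1,0),axis=1))
E
```

```text
[[ 0.41  -0.196  0.1  ]
 [ 0.466 -0.198  0.1  ]
 [ 0.454 -0.346  0.1  ]
 [ 0.397 -0.343  0.1  ]] [ 0.432 -0.271  0.1  ]
[0.148 0.055 0.149 0.057]
```

View pics/w4c.png

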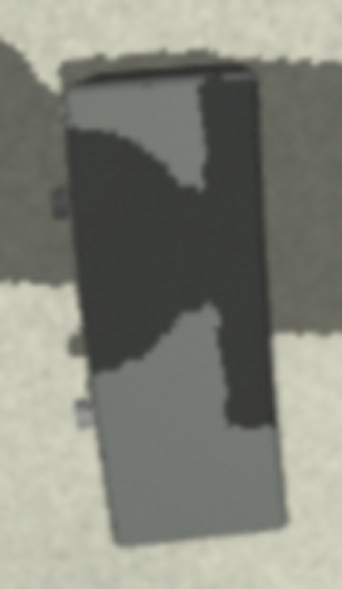

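```bash
cat >> h.py <<'E'
yaw=d(-4.2);c,sn=np.cos(yaw),np.sin(yaw)
C=np.array([.4325,-.2705,0])
def restp(x,y,z):return C+np.array([c*x-sn*y,sn*x+c*y,z])
def tool(tilt):
    a=np.array([c,sn,0]);return frame(np.sin(tilt)*a+[0,0,-np.cos(tilt)],np.cos(tilt)*a)
def place(dx=0,dz=0,tilt=20,L=.137):
    t=d(tilt);X=.03+.1*np.tan(t)+.004*np.cos(t)
    return restp(X-L*np.sin(t)+dx,0,.004*np.sin(t)+L*np.cos(t)+dz),tool(t)
E
python3 - <<'E'
from h import *
print(place());print(rel(*place(.012,.06)));print(rel(*place(.012,.008)))
E
```

```text
(array([ 0.456, -0.272,  0.13 ]), Rotation.from_matrix(array([[ 0.073,  0.937,  0.341],
                            [ 0.997, -0.069, -0.025],
                            [ 0.   ,  0.342, -0.94 ]])))
(array([-0.159, -6.586, 10.413]), array([ 0.01 , -0.082,  0.251]))
(array([-0.158, -8.365, 15.299]), array([ 0.01 , -0.082,  0.251]))
```

>>> play_rows:
  motion:
    - [[1,0,-1,3,0,0,0.2],[1,-0.1,-3.5,6.5,0,0,0.2],[1,-0.1,-6.5,10.3,0,0,0.2],[1,-0.1,-7.7,13.5,0,0,0.2],[1,-0.1,-8.3,15.1,0,0,0.2],[1,-0.1,-8.3,15.1,0,0,0.2],[1,-0.1,-8.3,15.1,0,0,0.2]]

```text
t: 7.3
tool_pos: [0.4688, -0.2734, 0.1424]
tool_rot: [2.096, 1.951, 0.346]
contact_force: [0.2, 0.1, -1.4]
opening: 0.0074
```

Run:
```python
from h import *
import pickle
s=ctrl.get_image("scene");t=ctrl.get_image("top");pickle.dump((s,t),open("im2.pkl","wb"))
crop(s,180,70,130,130,4.6,"pics/s5.png");crop(t,290,170,130,110,5,"pics/t5.png")
o=ctrl.get_obs();print(o["tool_pos"],o["contact_force"],o["opening"])
for a in((.012,.003),(.001,.003),(.001,.001)):print(rel(*place(*a)))
```

```text
[ 0.469 -0.273  0.143] [ 0.648 -0.888 -1.848] 0.0073370312409089325
(array([ 0.026, -0.43 ,  0.85 ]), array([0.175, 0.04 , 0.105]))
(array([ 0.027, -1.463,  0.47 ]), array([0.175, 0.04 , 0.105]))
(array([ 0.028, -1.532,  0.658]), array([0.175, 0.04 , 0.105]))
```

View pics/s5.png

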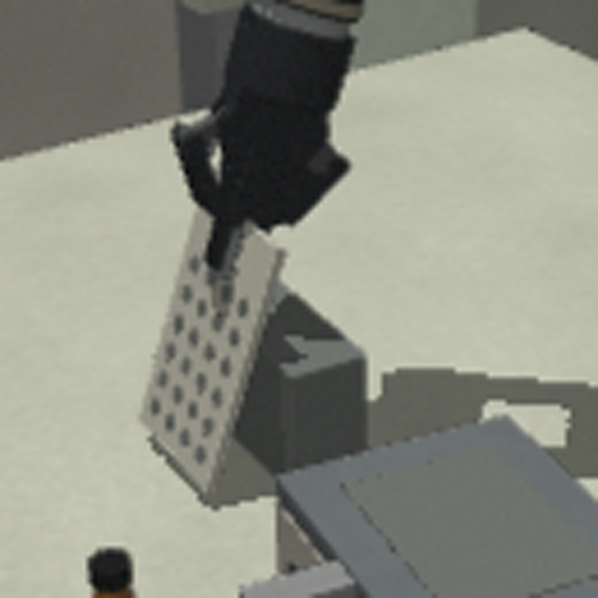

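View pics/t5.png

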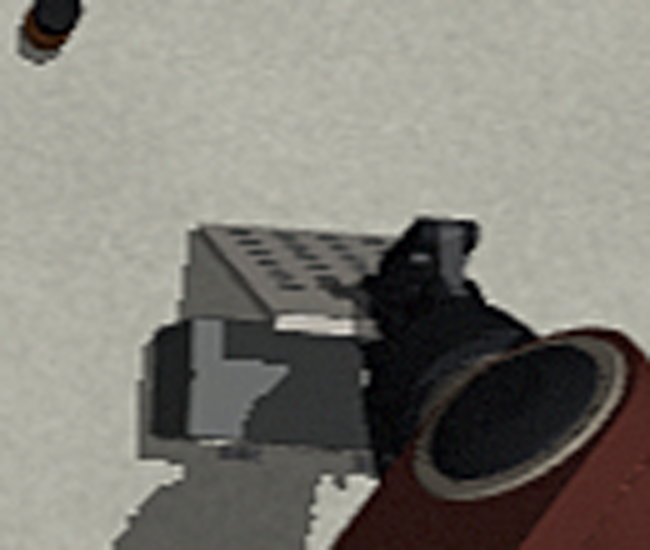

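The foot hovers about 1 cm above the bench, with a small gap to the box. Closing both gaps.

>>> play_rows:
  motion:
    - [[1,0,-0.6,0.6,0.2,0,0.1],[1,0,-1.2,0.5,0.2,0,0.1],[1,0,-1.5,0.5,0.2,0,0.1],[1,0,-1.55,0.65,0.2,0,0.1],[1,0,-1.55,0.65,0.2,0,0.1]]

```text
t: 8.02
tool_pos: [0.4564, -0.2725, 0.131]
tool_rot: [2.1, 1.951, 0.343]
contact_force: [-0.1, -0.1, -2.5]
opening: 0.0071
```

Run:
```python
from h import *
s=ctrl.get_image("scene");crop(s,180,70,130,130,4.6,"pics/s6.png")
o=ctrl.get_obs();print(o["tool_pos"],o["contact_force"],o["wrist_torque"],o["opening"])
for a in((.0,.0),):print(rel(*place(*a)))
```

```text
[ 0.457 -0.273  0.131] [ 0.532  0.063 -2.895] [-0.068  0.288 -0.03 ] 0.007351330356146516
(array([ 0.029, -0.109,  0.063]), array([-0.027,  0.038,  0.003]))
```

View pics/s6.png

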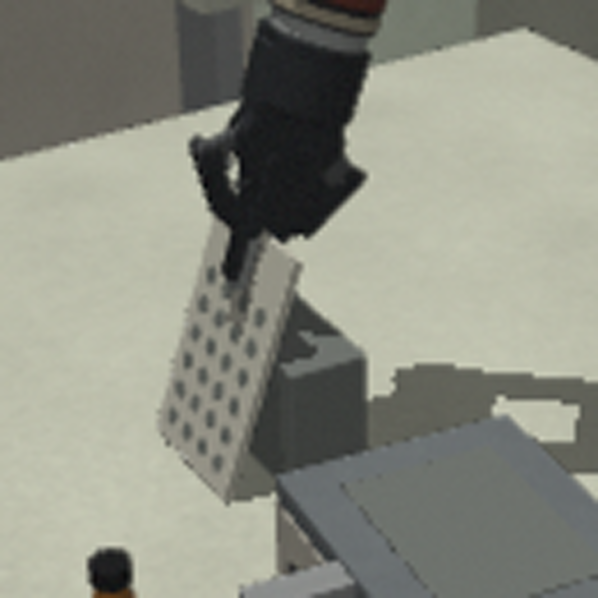

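No contact yet. I'll ease in a few mm more and watch the force.

>>> play_rows:
  motion:
    - [[1,0,-0.1,0.15,0,0,0],[1,0,-0.1,0.15,0,0,0],[1,0,-0.1,0.15,0,0,0]]

```text
t: 8.45
tool_pos: [0.4565, -0.2729, 0.1301]
tool_rot: [2.099, 1.95, 0.343]
contact_force: [-0.9, 0.2, 2.3]
opening: 0.0073
```

>>> play_rows:
  motion:
    - [[1,0,-0.05,0.15,0,0,0],[1,0,-0.05,0.15,0,0,0],[1,0,-0.05,0.15,0,0,0]]

```text
t: 8.82
tool_pos: [0.4569, -0.2731, 0.1302]
tool_rot: [2.098, 1.95, 0.343]
contact_force: [-4.4, 2.2, 7.6]
opening: 0.007
```

The foot is now on the bench, with about 10 N. Letting go and backing off along the tool axis.

>>> play_rows:
  motion:
    - [[0.7,0,0,0,0,0,0],[0.5,0,0,0,0,0,0],[0.3,0,0,0,0,0,0],[0.3,0,0,0,0,0,0],[0.3,0,0,-1,0,0,0],[0.3,0,0,-3,0,0,0],[0.3,0,0,-6,0,0,0],[-0.3,0,0,-10,0,0,0],[-0.3,0,0,-12,0,0,0]]

```text
t: 9.95
tool_pos: [0.4159, -0.2706, 0.2465]
tool_rot: [2.094, 1.947, 0.342]
contact_force: [0.5, 0.4, -0.3]
opening: 0.0558
```

Run:
```python
from h import *
import pickle
s=ctrl.get_image("scene");t=ctrl.get_image("top");w=ctrl.get_image("wrist");pickle.dump((s,t,w),open("im3.pkl","wb"))
crop(s,180,70,130,130,4.6,"pics/s7.png");crop(t,290,170,130,110,5,"pics/t7.png");cv2.imwrite("pics/w7.png",w["color"][:,:,::-1])
o=ctrl.get_obs();print(o)
```

```text
{'t': 10.1, 'q': array([-0.867, -0.491,  2.08 ,  0.255,  1.305, -0.831]), 'dq': array([ 0.008,  0.029,  0.04 , -0.001, -0.005, -0.001]), 'effort': array([ -0.131, -18.771, -39.479,   0.788,  -0.724,  -0.001]), 'tool_pos': array([ 0.416, -0.271,  0.245]), 'tool_rot': array([2.095, 1.948, 0.343]), 'contact_force': array([ 0.329,  0.382, -0.453]), 'wrist_torque': array([ 0.004,  0.193, -0.007]), 'opening': 0.05596395691364562}
```

View pics/s7.png

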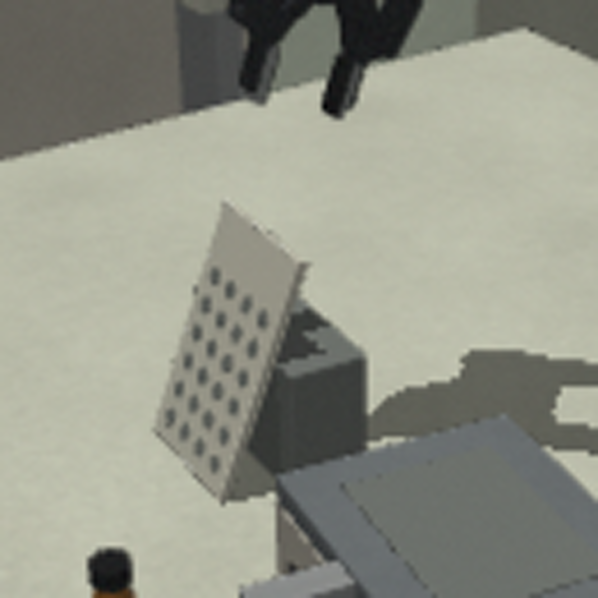

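View pics/t7.png

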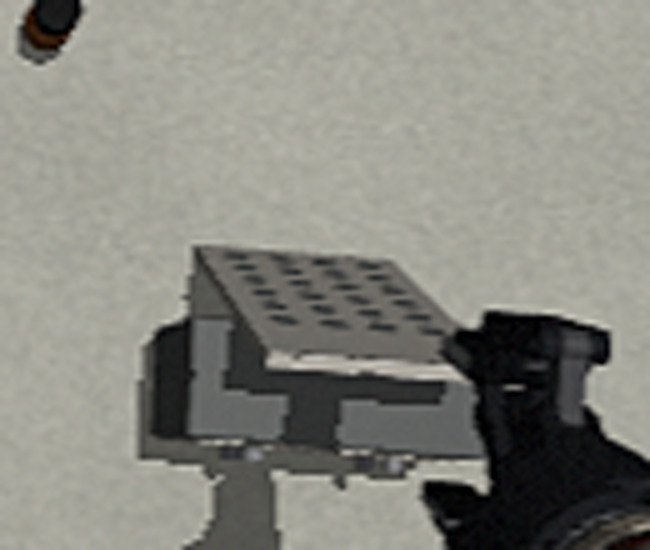

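View pics/w7.png

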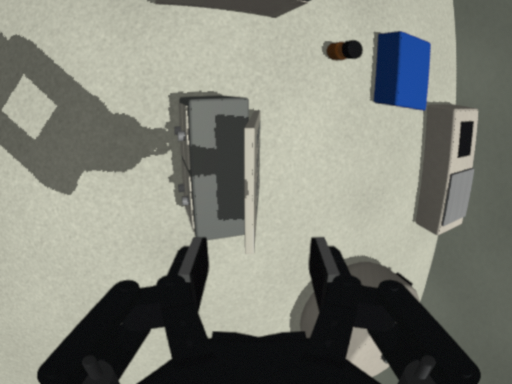

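Run:
```python
from h import *
import pickle
s,t,w=pickle.load(open("im3.pkl","rb"))
S=lambda a,b:(180+a/4.6-.4,70+b/4.6-.4);Tt=lambda a,b:(290+a/5-.4,170+b/5-.4)
def inr(p): q=p-C;return np.array([c*q[0]+sn*q[1],-sn*q[0]+c*q[1],q[2]])
print("bottom scene",inr(onz(s,*S(155,432),0)),inr(onz(s,*S(225,502),0)))
print("bottom top",inr(onz(t,*Tt(194,245),0)),inr(onz(t,*Tt(390,260),0)))
p,e=tri(t,Tt(268,355),s,S(307,262));print("toptri",inr(p),e)
p,e=tri(t,Tt(194,245),s,S(225,502));print("bottri",inr(p),e)
zt=.18*np.cos(d(20))
print("top edge wrist",inr(wz(w,249,112,zt)),inr(wz(w,250,251,zt)))
print("top edge scene",inr(onz(s,*S(222,203),zt)),inr(onz(s,*S(307,262),zt)))
```

```text
bottom scene [ 0.076 -0.054  0.   ] [0.073 0.053 0.   ]
bottom top [0.078 0.052 0.   ] [ 0.078 -0.058  0.   ]
toptri [0.008 0.054 0.169] 0.0049801417775915836
bottri [0.076 0.054 0.002] 0.005227880976295693
top edge wrist [0.006 0.064 0.169] [ 0.006 -0.055  0.169]
top edge scene [ 0.014 -0.05   0.169] [0.007 0.057 0.169]
```

The board stands free. Its foot is about 76 mm from the box centre-plane and its top about 8 mm, which makes a lean of 21–22°, and it is centred within about 3 mm. Next is the lid tongue. I'll plan the hover, using a -30° tool tilt at closed that ends at +30°.

```bash
cat >> h.py <<'E'
yb=d(-8.8);xb=np.array([np.cos(yb),np.sin(yb),0]);ybv=np.array([-xb[1],xb[0],0]);zz=np.array([0,0,1.])
B=np.array([.4845,.0165,0])
def lidtool(th,t0=-30,back=0,dl=0):  # th deg lid angle; returns TCP pose with grasp on handle
    a=d(th);H=B-xb*.08+zz*.09
    xl=xb*np.cos(a)+zz*np.sin(a);zl=-xb*np.sin(a)+zz*np.cos(a)
    g=H+xl*(.2+dl)+zl*.009
    t=d(t0+th);zt=np.sin(t)*xb-np.cos(t)*zz
    return g+zt*(.019-back),frame(zt,-ybv)
E
python3 - <<'E'
from h import *
print(rel([.5,-.12,.36],frame([0,0,-1],-ybv)))
P,Rm=lidtool(0,back=.09);print(P,rel(P,Rm))
E
```

```text
(array([15.582, 10.82 , -8.364]), array([ 15.589, -16.487,  93.548]))
[ 0.638 -0.007  0.16 ] (array([27.923, 16.097, 14.785]), array([ 40.158, -39.121,  88.279]))
```

>>> play_rows:
  motion:
    - [[-0.3,0,0,-5,0,0,0],[-0.3,3,1,-9,1.6,-1.6,9.4],[-0.3,8,4,-9,3,-3.3,18.7],[-0.3,12,7,-8.4,4.7,-5,28],[-0.3,15.6,10.8,-8.4,15.6,-16.5,93.5],[-0.3,15.6,10.8,-8.4,15.6,-16.5,93.5],[-0.3,15.6,10.8,-8.4,15.6,-16.5,93.5],[-0.3,15.6,10.8,-8.4,15.6,-16.5,93.5],[-0.3,15.6,10.8,-8.4,15.6,-16.5,93.5],[-0.3,15.6,10.8,-8.4,15.6,-16.5,93.5],[-0.3,15.6,10.8,-8.4,15.6,-16.5,93.5],[-0.3,15.6,10.8,-8.4,15.6,-16.5,93.5],[-0.3,15.6,10.8,-8.4,15.6,-16.5,93.5]]

```text
t: 11.72
tool_pos: [0.4996, -0.1196, 0.3593]
tool_rot: [-3.133, 0.236, 0.002]
contact_force: [0.1, 0.5, 0.6]
opening: 0.0554
```

Run:
```python
from h import *
o=ctrl.get_obs();print(o["q"],o["tool_pos"])
P,Rm=lidtool(0,back=.09);print(P,rel(P,Rm))
```

```text
[-0.38  -0.257  1.691 -0.     1.709  1.342] [ 0.5   -0.12   0.359]
[ 0.638 -0.007  0.16 ] (array([ 12.046, -13.187,  19.864]), array([  0.048, -29.918,   0.163]))
```

>>> play_rows:
  motion:
    - [[-0.3,4,-4.4,3,0,-10,0],[-0.3,8,-8.8,6,0,-20,0],[-0.3,12,-13.2,10,0,-29.9,0],[-0.3,12,-13.2,15,0,-29.9,0.2],[-0.3,12,-13.2,19.8,0,-29.9,0.2],[-0.3,12,-13.2,19.8,0,-29.9,0.2],[-0.3,12,-13.2,19.8,0,-29.9,0.2]]

```text
t: 12.6
tool_pos: [0.6385, -0.0072, 0.1637]
tool_rot: [-2.99, 0.23, 0.796]
contact_force: [0.2, -0.0, 1.5]
opening: 0.0553
```

Run:
```python
from h import *
import pickle
w=ctrl.get_image("wrist");s=ctrl.get_image("scene");t=ctrl.get_image("top");pickle.dump((s,t,w),open("im4.pkl","wb"))
cv2.imwrite("pics/w8.png",w["color"][:,:,::-1]);crop(s,170,100,200,200,3,"pics/s8.png")
o=ctrl.get_obs();print(o["q"],o["tool_pos"])
P,Rm=lidtool(0);print(P,rel(P,Rm))
```

```text
[-0.132  0.468  1.295  0.011  1.895  1.593] [ 0.639 -0.007  0.165]
[ 0.594 -0.     0.083] (array([ 0.07 , -0.005,  9.458]), array([ 0.021, -0.389, -0.044]))
```

View pics/w8.png

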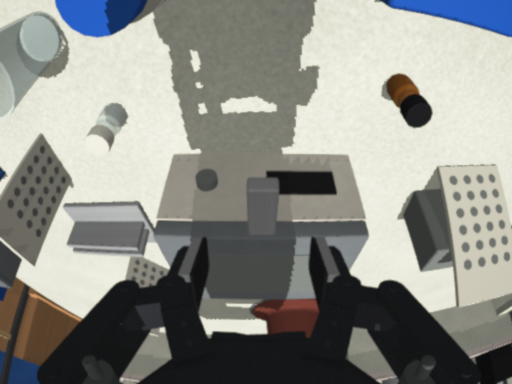

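View pics/s8.png

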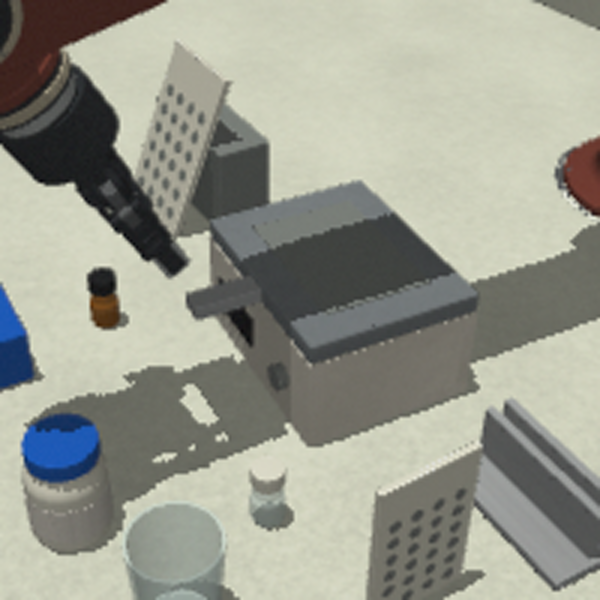

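Run:
```python
from h import *
import pickle
s,t,w=pickle.load(open("im4.pkl","rb"))
crop(w,210,140,110,110,6,"pics/w8c.png")
def inb(p): q=p-B;return np.array([xb@q,ybv@q,q[2]])
for p in [(248,180),(278,180)]:
  print(inb(wz(w,*p,.106)))
for p in [(153,233),(367,235)]: print('lid corner? far bottom', inb(wz(w,*p,.11)))
```

```text
[0.148 0.007 0.106]
[ 0.148 -0.014  0.106]
lid corner? far bottom [0.083 0.094 0.11 ]
lid corner? far bottom [ 0.079 -0.099  0.11 ]
```

View pics/w8c.png

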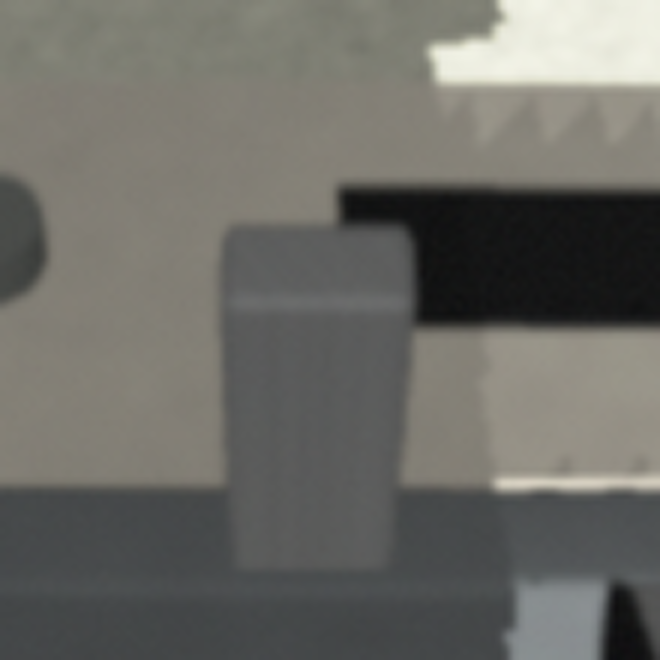

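The tongue is centred at wrist (263,190), about 3 mm to the -y side of my estimate. I'll correct for that, straddle it and grip.

>>> play_rows:
  motion:
    - [[-0.3,0.1,0.25,3,0,-0.4,0],[-0.3,0.1,0.25,6,0,-0.4,0],[-0.3,0.1,0.25,8.5,0,-0.4,0],[-0.3,0.1,0.25,9.5,0,-0.4,0],[-0.3,0.1,0.25,9.5,0,-0.4,0],[-0.3,0.1,0.25,9.5,0,-0.4,0]]

```text
t: 13.5
tool_pos: [0.5948, -0.0032, 0.0838]
tool_rot: [-2.99, 0.231, 0.796]
contact_force: [0.1, 0.7, 0.2]
opening: 0.0559
```

```bash
sed -i 's/^B=.*/B=np.array([.4845,.0165,0])-.0025*ybv/' h.py
python3 - <<'E'
from h import *
w=ctrl.get_image("wrist");s=ctrl.get_image("scene")
cv2.imwrite("pics/w9.png",w["color"][:,:,::-1]);crop(s,200,130,110,110,5,"pics/s9.png")
o=ctrl.get_obs();print(o["tool_pos"],o["contact_force"])
P,Rm=lidtool(0);print(P,rel(P,Rm))
E
```

```text
[ 0.595 -0.003  0.083] [ 1.046 -0.61   0.28 ]
[ 0.593 -0.003  0.083] (array([-0.068, -0.009,  0.14 ]), array([ 0.013, -0.142, -0.044]))
```

View pics/w9.png

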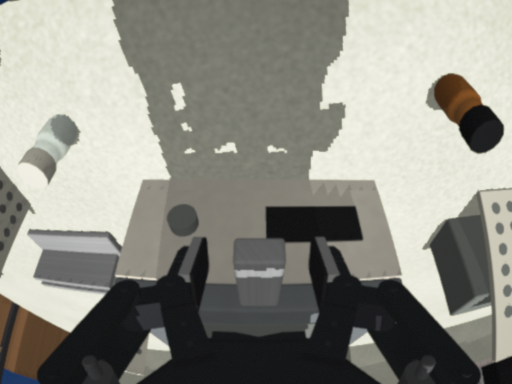

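View pics/s9.png

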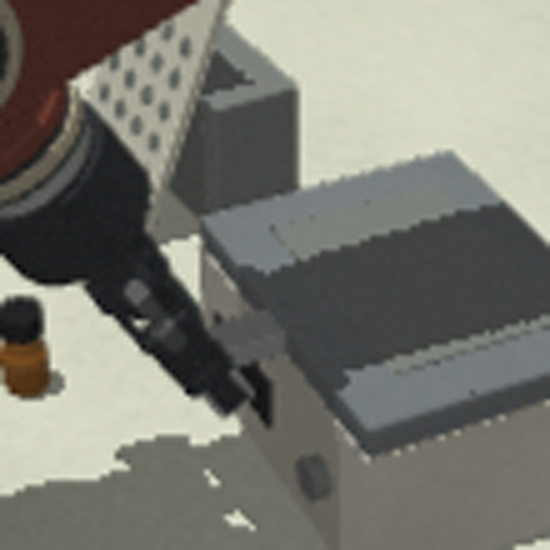

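The fingers straddle the tongue at wrist (259,265), centred. Closing.

>>> play_rows:
  motion:
    - [[1,0,0,0.1,0,0,0],[1,0,0,0.1,0,0,0],[1,0,0,0.1,0,0,0],[1,0,0,0.1,0,0,0],[1,0,0,0.1,0,0,0],[1,0,0,0.1,0,0,0]]
  newtons: 80

```text
t: 14.35
tool_pos: [0.5947, -0.0032, 0.0832]
tool_rot: [-2.99, 0.231, 0.795]
contact_force: [2.7, -0.1, 4.4]
opening: 0.0221
```

Run:
```python
from h import *
o=ctrl.get_obs();print(o["tool_pos"],o["contact_force"],o["wrist_torque"],o["opening"])
# arc relative to actual grip: rotate the measured pose about the hinge
H=B-xb*.08+zz*.09;R0=R.from_rotvec(o["tool_rot"]);p=o["tool_pos"]
print("grip rel hinge", [v@(p-R0.as_matrix()[:,2]*.019-H) for v in (xb,ybv,zz)])
for th in range(5,61,5):
    Q=R.from_rotvec(-ybv*d(th));P=H+Q.apply(p-H);a,b=rel(P,Q*R0);print(th,a.round(2),b.round(2))
```

```text
[ 0.595 -0.003  0.083] [ 2.714 -0.116  4.364] [-0.022 -0.289 -0.156] 0.022133432897645786
grip rel hinge [np.float64(0.20131465891452296), np.float64(-9.42824196161323e-05), np.float64(0.009659822027517168)]
5 [-0.84  0.   -1.45] [0. 5. 0.]
10 [-1.81  0.   -2.82] [ 0.01 10.    0.  ]
15 [-2.89  0.   -4.09] [ 0.01 15.    0.  ]
20 [-4.08  0.   -5.27] [ 0.02 20.    0.  ]
25 [-5.37  0.01 -6.34] [ 0.02 25.    0.01]
30 [-6.74  0.01 -7.3 ] [ 0.03 30.    0.01]
35 [-8.2   0.01 -8.13] [ 0.03 35.    0.01]
40 [-9.72  0.01 -8.83] [ 0.04 40.    0.01]
45 [-11.3    0.01  -9.4 ] [ 0.04 45.    0.01]
50 [-12.92   0.01  -9.83] [ 0.04 50.    0.01]
55 [-14.57   0.01 -10.11] [ 0.05 55.    0.01]
60 [-16.24   0.02 -10.25] [ 0.05 60.    0.01]
```

>>> play_rows:
  motion:
    - [[1,-0.4,0,-0.7,0,2.5,0],[1,-0.84,0,-1.45,0,5,0],[1,-1.8,0,-2.8,0,10,0],[1,-2.9,0,-4.1,0,15,0],[1,-4.1,0,-5.3,0,20,0],[1,-5.4,0,-6.3,0,25,0],[1,-5.4,0,-6.3,0,25,0]]

```text
t: 15.22
tool_pos: [0.5795, -0.0007, 0.166]
tool_rot: [-3.124, 0.241, 0.124]
contact_force: [4.9, -0.8, 1.7]
opening: 0.0229
```

Run:
```python
from h import *
o=ctrl.get_obs();print(o["q"],o["tool_pos"],o["contact_force"],o["wrist_torque"],o["opening"])
s=ctrl.get_image("scene");crop(s,170,60,180,180,3.3,"pics/s10.png")
H=B-xb*.08+zz*.09;R0=R.from_rotvec(o["tool_rot"]);p=o["tool_pos"]
g=p-R0.as_matrix()[:,2]*.019-H
print("grip", [v@g for v in (xb,ybv,zz)],"ang",np.rad2deg(np.arctan2(g[2],g@xb)-np.arctan2(.009,.2)),np.hypot(g@xb,g[2]))
z=R0.as_matrix()[:,2];print("tilt",np.rad2deg(np.arctan2(z@xb,-z[2])))
for th in (30,35,40,45,50,55,60):
    P,Rm=lidtool(th);a,b=rel(P,Rm);print(th,a.round(2),b.round(2))
```

```text
[-0.13   0.046  1.732  0.001  1.443  1.595] [ 0.58  -0.001  0.166] [ 4.864 -0.756  1.662] [-0.147 -0.621 -0.112] 0.022948729413667594
grip [np.float64(0.17804522737845765), np.float64(6.418173685533211e-05), np.float64(0.09498796084877953)] ang 25.50355759513033 0.20179894870503157
tilt -4.55213321881025
30 [-0.93 -0.   -1.28] [ 0.04  4.63 -0.04]
35 [-1.88 -0.   -2.65] [ 0.04  9.63 -0.04]
40 [-2.95 -0.   -3.92] [ 0.04 14.63 -0.03]
45 [-4.12  0.   -5.1 ] [ 0.04 19.63 -0.03]
50 [-5.39  0.   -6.17] [ 0.05 24.63 -0.03]
55 [-6.75  0.   -7.13] [ 0.05 29.63 -0.03]
60 [-8.19  0.01 -7.96] [ 0.05 34.63 -0.03]
```

View pics/s10.png

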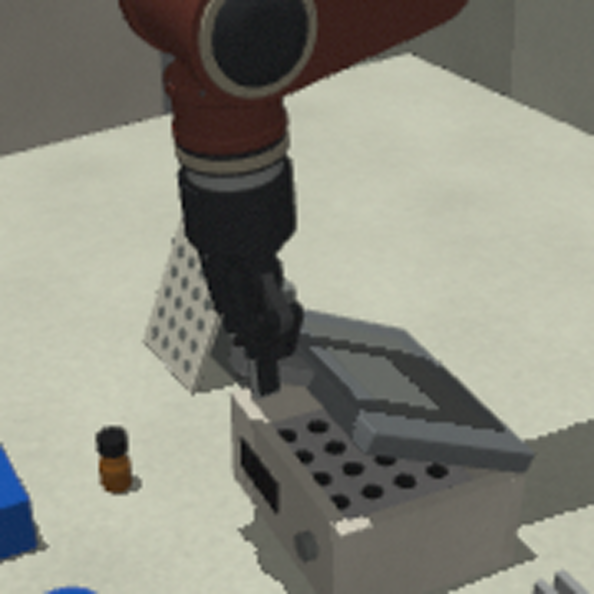

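The lid is open at about 25° and following with small forces. Continuing to 60°.

>>> play_rows:
  motion:
    - [[1,-0.9,0,-1.3,0,4.6,0],[1,-1.8,0,-2.7,0,9.6,0],[1,-2.8,0,-4,0,14.6,0],[1,-4,0,-5.2,0,19.6,0],[1,-5.3,0,-6.3,0,24.6,0],[1,-6.6,0,-7.2,0,29.6,0],[1,-7.5,0,-7.7,0,32.6,0],[1,-8.1,0,-8.1,0,34.6,0],[1,-8.1,0,-8.1,0,34.6,0],[1,-8.1,0,-8.1,0,34.6,0],[1,-8.1,0,-8.1,0,34.6,0]]

```text
t: 16.65
tool_pos: [0.5074, 0.0104, 0.2531]
tool_rot: [2.987, -0.23, 0.799]
contact_force: [1.5, -0.2, 5.4]
opening: 0.0228
```

Run:
```python
from h import *
import pickle
o=ctrl.get_obs();print(o["q"],o["tool_pos"],o["contact_force"],o["wrist_torque"],o["opening"])
s=ctrl.get_image("scene");crop(s,150,50,200,180,3.3,"pics/s11.png")
t=ctrl.get_image("top");cv2.imwrite("pics/t11.png",t["color"][:,:,::-1])
w=ctrl.get_image("wrist");cv2.imwrite("pics/w11.png",w["color"][:,:,::-1])
pickle.dump((s,t,w),open("im5.pkl","wb"))
H=B-xb*.08+zz*.09;R0=R.from_rotvec(o["tool_rot"]);p=o["tool_pos"]
g=p-R0.as_matrix()[:,2]*.019-H
print("grip", [v@g for v in (xb,ybv,zz)],"ang",np.rad2deg(np.arctan2(g[2],g@xb)-np.arctan2(.009,.2)),np.hypot(g@xb,g[2]))
z=R0.as_matrix()[:,2];print("tilt",np.rad2deg(np.arctan2(z@xb,-z[2])))
```

```text
[-0.115 -0.619  2.18  -0.024  1.058  1.616] [0.507 0.01  0.253] [ 1.479 -0.231  5.433] [-0.086  0.087 -0.167] 0.022817318174374435
grip [np.float64(0.09408141967596771), np.float64(-2.1995824917370413e-05), np.float64(0.17959190457494303)] ang 59.775082179422576 0.2027426095252328
tilt 29.944554794675614
```

View pics/s11.png

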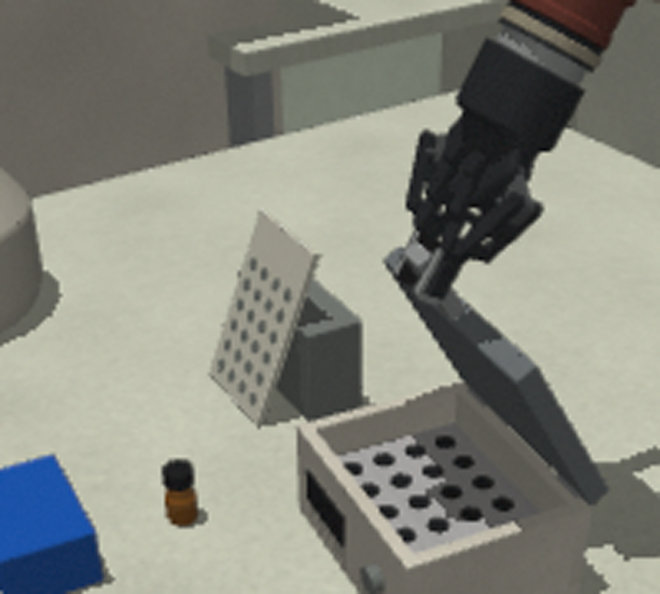

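View pics/t11.png

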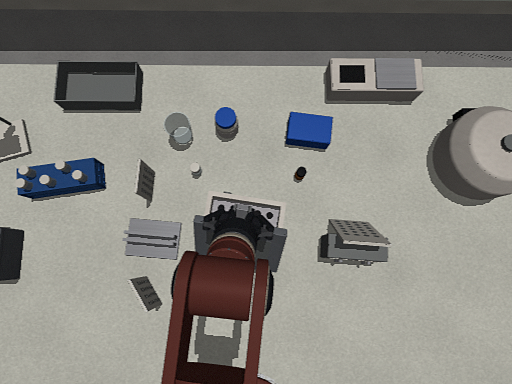

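View pics/w11.png

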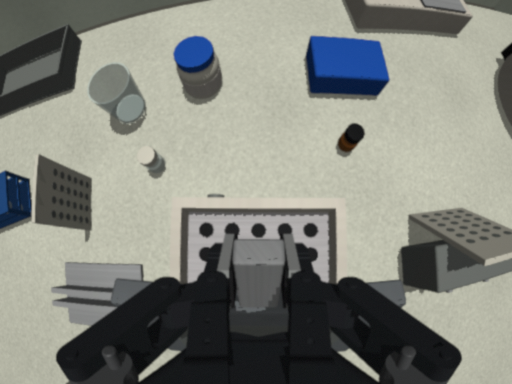

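Run:
```python
from h import *
import pickle
s,t,w=pickle.load(open("im5.pkl","rb"))
H=B-xb*.08+zz*.09
for th in(55,60,65):
    a=d(th);xl=xb*np.cos(a)+zz*np.sin(a);zl=-xb*np.sin(a)+zz*np.cos(a)
    out=[]
    for y,h in((.1,0),(.1,.02),(-.1,0),(-.1,.02)):
        q=(proj(s,H+xl*.16+zl*h+ybv*y)-[150,50])*3.3;out.append(q.round(0).tolist())
    print(th,out)
```

```text
55 [[498.0, 391.0], [521.0, 371.0], [366.0, 266.0], [385.0, 249.0]]
60 [[514.0, 377.0], [537.0, 359.0], [379.0, 255.0], [399.0, 239.0]]
65 [[531.0, 365.0], [554.0, 348.0], [393.0, 244.0], [414.0, 230.0]]
```

The lid corners in the scene view, about (513,380) and (385,260), match the 60° prediction of (514,377) and (379,255) within the calibration error. The board and bystanders haven't moved. Handing in.

Run:
```python
from station import ctrl
o=ctrl.get_obs();print(o["t"],o["dq"].round(4),o["opening"]);print(ctrl.finish_job())
```

```text
16.8 [ 0.0009  0.0014 -0.0027 -0.0007  0.0012  0.0008] 0.02245005246979534
the job is handed in; nothing more can be done
None
```

The board is leaning against the drawer box and the dry bath lid is held open at about 60°. I handed the job in at 16.8 s.

**Board:** I took the 110 mm wide board out of the rack and stood it on the bench against the middle of the box's far side, then let go. My last measurement put it centred within about 3 mm and leaning about 21–22°, slightly more than the 20° asked. That figure carries 1–2° of camera error. The final view shows it unmoved since release.

**Lid:** I gripped it by the tongue at 80 N and lifted it along its arc. Arm kinematics give 59.8°. The lid corners in the scene image agree with 60° to within about 2°. At hand-in the joints were still and contact forces were about 6 N.

**Bystanders:** The vials, jar, beaker and tip box look unmoved in the last top view.

No check failed. The scene and top cameras disagreed by up to about 6 mm on positions, so I averaged them and refined with the wrist camera before placing the board and gripping the tongue.

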